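# Close the golden gift egg around the small egg

### The arm

A 6-joint arm with a two-finger parallel gripper is mounted at the origin on the work surface. World frame = base frame: x ahead of the robot, y to its left, z up, the work surface at z = 0. Lengths are in m, angles in rad, forces in N, time in s.
With the tool pointing down it reaches from about 0.3 to 0.875 m from the base axis. Payload 6.4 kg.
Tool frame: the origin (TCP) lies between the finger pads; the fingertips stand ctrl.tip_extent ahead of it and the grasp point (between the pads) is the TCP (ctrl.tip_extent is the distance from the TCP to the fingertips, in m); z points along the fingers, y is the line along which they close (so a half turn about z gives the same grasp; the last joint's range is limited). The gripper opens to 85 mm and grips with 20 to 120 N. Pads are 22 mm wide; open, the fingers measure 114 mm over their backs; the gripper's body (76 mm by 85 mm) begins 54 mm behind the grasp point. The pads swing forward as they close: fully open they stand 13 mm farther back than shut.
Start: joints at [1.104, 0.181, 1.607, -0, 1.354, -0.206], TCP at [0.148, 0.556, 0.25] pointing down, gripper open.
Joint ranges: [-2.99, 2.99], [-0.89, 2.07], [0.3, 2.58], [-1.14, 4.28], [0, 2.63], [-3.12, 3.12]. Speed limits (rad/s): [2.57, 2.57, 3.01, 3.14, 3.14, 3.14].

### API

Orientations are given as a unit quaternion [w, x, y, z].
In Python, from bench import ctrl gives the robot as it stands.
- The arm moves only by the tool send_rows, never from a script. Its arguments are lists of equal length, an entry for each row: "dr": the turn, a rotation vector about the tool's x, y, z in units of 6 degrees (1.0 is 6 degrees), a list of three; "xyz": the shift along the tool's x, y, z in cm, a list of three; "jaw": the opening in per cent of the stroke, from 0 (shut) to 100 (fully open). In form: {"dr": [[wx, wy, wz], ...], "xyz": [[dx, dy, dz], ...], "jaw": [jaw, ...]}. A call has exactly 8 rows; each row is the pose to reach, as a shift and turn from the pose commanded when the call began, along the tool's axes at that moment; what a row does not reach only later rows make up. A row lasts 1/8 s, in which the tool goes at most 62.5 mm and 10.7 degrees, less where a joint would pass 70% of its speed; a pose out of reach is approached as far as the arm can. A call with a gripper value outside its range is refused whole. The fingers move at their own pace and stop on an object; the grip force is fixed at half the most. Time passes only in rows, so rows that repeat a pose let the fingers close, or fill a call up. It gives the time, the measured TCP pose, the force, the opening and the grip force at its end, in the units of the state.
- ctrl.get_obs(): the state, without advancing time (a new reading comes with each control period).
- ctrl.camera(name): name is "scene" or "top"; returns the picture (384x512x3 uint8, red, green, blue); there is no depth.
- ctrl.calibration(name): a dict with "camera_matrix" (3x3 intrinsics, pixels), "D" ([k1, k2, p1, p2, k3] as OpenCV has them; the pictures are not rectified), "world_from_camera" (4x4, takes a point from camera to world coordinates). Camera axes: x right, y up, looking along -z (the intrinsics and any distortion apply to the point x, -y, -z); pixel columns grow to the right and rows downward; lengths in m; the calibration is good to about 2 mm. A picture is of the moment at which its call begins. calibration takes no time and is no camera call.
- ctrl.hand_in(): hands the job in; it is judged then, once.
The state is a dict: "time_s": time; "q": joint angles; "dq": joint speeds; "joint_efforts": joint torques, N m; "eef_pos": TCP position; "eef_rot": TCP orientation; "wrist_force": force on the tool from outside, world axes, zero at the start; "torque": the same for the moment, N m; "opening": opening from 0.0 (shut) to 1.0 (fully open); "grasp_force": force on a finger pad.
Only numpy, scipy, OpenCV 4.12 (cv2) and the standard library are available. Lean on these libraries where they do the work, as an engineer would, in place of code of your own. Each camera call takes 0.05 s, during which the arm holds its last target. There are 200 camera calls.

### The job

At the pastry packing bench a small brown egg stands in the gold base. Put the matching gold half shell (not the brown one) over it, with its grip tab in line with the two black marks so that it drops fully home, then twist it clockwise, seen from above, until the tab is in line with the two red marks, and let go. Leave the brown half shell where it stands and the small egg upright inside.

Things in the scene. Friction and masses are not known exactly. Their poses are not given: they have to be found in the camera images.
- gold_base: gold ring base, fixed on a white disc (d 200). Origin on its axis on the bench, z up. Floor 10 mm up; flared mouth d 156, 36 mm up. Inner flanges (104 mm apart, top 26) at -35 to 25 deg about +x and -x, gaps between. Marks on the disc: red at +x, -x (closed), black at 70, 250 deg counter-clockwise (open; 45-125 enters). Closing turns 70 deg clockwise, freely; stops 6 deg past red. Half turns are alike.
- gold_shell_tab (a point): GOLD dome shell, rim down on the bench, d 84, 82 mm tall, inside d 77, 78 high. Lugs at the rim at +x, -x, in line with the tab, 20 wide, 6 high, to 60 mm from the axis. Upright grip tab on top, 44 long (x) x 16 thick (y), 80 to 126 mm above the rim. Point: tab centre, on the axis, 105 mm above the rim; z up. Half turns are alike. In the base, fully home, it is 115 mm above the bench. 80-170 g.
- brown_shell_tab (a point): DARK BROWN shell, a bystander of the same shape and size as the gold one, to be left alone. Point: centre of its tab, on its axis, 105 mm above the bench; x along the tab, z up.
- egg_centre (a point): small smooth brown egg, 50 mm across, 72 mm tall, standing loose in a shallow ring on the middle of the gold base's floor; its top is 82 mm above the bench. Point: its centre, half-way up; z up.
Mind the look-alikes: they are no part of the job. Leave any green look-alike of the part that bears egg_centre alone.

How it is judged:
By the outcome, as a careful person would: the job done as asked, in the order asked, and still so for the second after the job is handed in, with the robot touching nothing.
It also fails if it takes over 40 s, if anything falls off the work surface, if the arm or the gripper's body presses on something with over 40 N, if the wrist force passes 120 N, or if a joint passes its speed limit or range.

## Working session

There is one attempt and no reset: what is moved stays moved. The work goes in short steps, Python scripts to look and compute and a tool call to move; the robot and the scene stay as the last step left them, time stands still between calls to the robot, and variables do not carry over. Pictures are saved under pics/ and viewed, at most 10 in all, crops included, and the job is handed in when it is done.

Besides the shell and the picture viewer there is one more tool, called in YAML: its name, and indented under it one key for each argument. send_rows: Moves the arm, as the interface text tells. Its arguments: {"type":"object","properties":{"dr":{"type":"array","items":{"type":"array","items":{"type":"number"}}},"xyz":{"type":"array","items":{"type":"array","items":{"type":"number"}}},"jaw":{"type":"array","items":{"type":"number"}}},"required":["dr","xyz","jaw"]}

```bash
mkdir -p pics
cat > h.py <<'E'
import numpy as np, cv2, sys
sys.path.insert(0,'.')
from bench import ctrl
def snap(n,f):
    im=ctrl.camera(n); cv2.imwrite('pics/'+f,im[:,:,::-1]); return im
def ray(n,px):
    c=ctrl.calibration(n);T=np.array(c["world_from_camera"])
    u=cv2.undistortPoints(np.array(px,float).reshape(-1,1,2),np.array(c["camera_matrix"]),np.array(c["D"])).reshape(-1,2)
    d=np.c_[u[:,0],-u[:,1],-np.ones(len(u))]@T[:3,:3].T
    return T[:3,3],d
def plane(n,px,z):
    o,d=ray(n,px); return o+d*((z-o[2])/d[:,2])[:,None]
def proj(n,P):
    c=ctrl.calibration(n);T=np.linalg.inv(np.array(c["world_from_camera"]))
    p=np.array(P,float).reshape(-1,3)@T[:3,:3].T+T[:3,3]
    return cv2.projectPoints(p*[1,-1,-1],np.zeros(3),np.zeros(3),np.array(c["camera_matrix"]),np.array(c["D"]))[0].reshape(-1,2)
E
python3 - <<'E'
from h import *
a=snap('scene','s0.png');b=snap('top','t0.png')
for n in('scene','top'):
    c=ctrl.calibration(n);print(n,np.round(c["world_from_camera"],3).tolist(),np.round(c["camera_matrix"],1).tolist(),c["D"])
o=ctrl.get_obs();print(o,ctrl.tip_extent)
E
```

```text
scene [[0.823, -0.361, 0.438, 0.903], [0.568, 0.515, -0.642, -0.602], [0.006, 0.778, 0.629, 0.668], [0.0, 0.0, 0.0, 1.0]] [[463.3, 0.0, 241.9], [0.0, 463.3, 192.8], [0.0, 0.0, 1.0]] [-0.11904781  0.          0.          0.          0.        ]
top [[0.026, 0.984, -0.175, 0.32], [-1.0, 0.028, 0.01, 0.008], [0.015, 0.175, 0.984, 1.137], [0.0, 0.0, 0.0, 1.0]] [[485.6, 0.0, 240.6], [0.0, 485.6, 188.4], [0.0, 0.0, 1.0]] [-0.17168903  0.          0.          0.          0.        ]
{'time_s': 0.1, 'q': array([ 1.10367910e+00,  1.81498801e-01,  1.60785823e+00, -2.86789200e-05,
        1.35380195e+00, -2.06325309e-01]), 'dq': array([ 0.00123632, -0.00215599, -0.00018831, -0.00101005, -0.001165  ,
       -0.00013716]), 'joint_efforts': array([ 7.38192957e-04, -4.45875549e+01, -3.52241528e+01, -3.22050619e-04,
        4.13903399e-03,  1.55370816e-05]), 'eef_pos': array([0.1480611 , 0.55514777, 0.24948025]), 'eef_rot': array([-2.45538667e-04,  1.30023638e-01,  9.91510585e-01, -7.43810483e-04]), 'wrist_force': array([ 0.42923447, -0.46488813, -0.67563852]), 'torque': array([0.02564818, 0.0079302 , 0.00025298]), 'grasp_force': 0.0, 'opening': 0.9996782152598485} 0.019
```

View pics/s0.png

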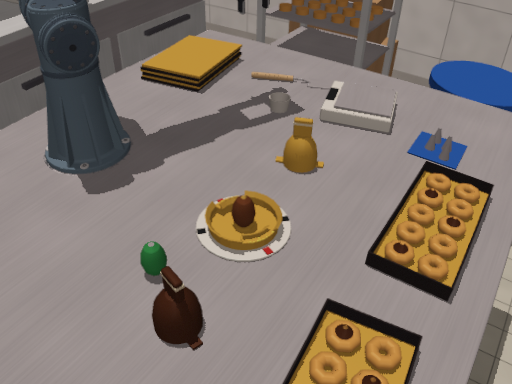

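View pics/t0.png

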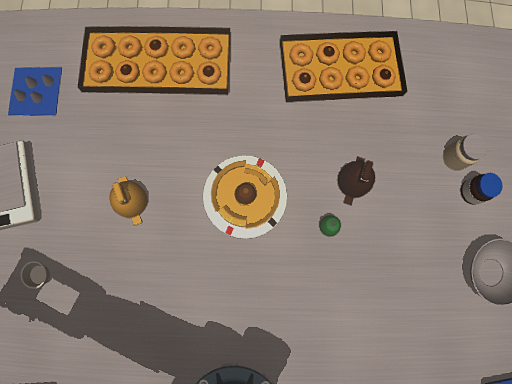

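Candidates: the gold shell is at scene (301,150) / top (128,198). The brown shell, a bystander, is at scene (178,312) / top (356,180). The gold base with the egg is at top (245,196), and the green egg look-alike is at top (330,225). I choose the gold domed one with a tab and will check it in close crops.

Run:
```python
from h import *
t=cv2.imread('pics/t0.png');s=cv2.imread('pics/s0.png')
def c(im,x,y,w,h,W,H):return cv2.resize(im[y:y+h,x:x+w],(W,H),interpolation=cv2.INTER_CUBIC)
A=np.hstack([c(t,98,165,60,70,300,350),c(s,270,110,60,70,300,350)])
cv2.imwrite('pics/c1.png',A)
hsv=cv2.cvtColor(t,cv2.COLOR_BGR2HSV)
def cents(m,roi,mn=6):
    x,y,w,h=roi;k=np.zeros_like(m);k[y:y+h,x:x+w]=m[y:y+h,x:x+w]
    n,l,st,ce=cv2.connectedComponentsWithStats(k)
    return [(st[i,4],ce[i].round(2).tolist(),st[i,:4].tolist()) for i in range(1,n) if st[i,4]>=mn]
roi=(198,150,95,95)
red=((hsv[...,0]<6)|(hsv[...,0]>174))&(hsv[...,1]>150)&(hsv[...,2]>120)
blk=(hsv[...,2]<70)&(hsv[...,1]<100)
wh=(hsv[...,2]>170)&(hsv[...,1]<45)
print('red',cents(red.astype(np.uint8),roi));print('blk',cents(blk.astype(np.uint8),roi))
k=np.zeros(wh.shape,np.uint8);k[150:245,198:293]=wh[150:245,198:293]*1
pts=cv2.findNonZero(k);hull=cv2.convexHull(pts);e=cv2.fitEllipse(hull);print('disc',e,plane('top',[e[0]],0.006))
for n,l in(('red',cents(red.astype(np.uint8),roi)),('blk',cents(blk.astype(np.uint8),roi))):
    P=plane('top',[a[1] for a in l],0.006);print(n,P.round(4).tolist())
```

```text
red [(np.int32(38), [260.05, 162.13], [257, 158, 7, 9]), (np.int32(38), [229.11, 229.87], [226, 226, 7, 9])]
blk [(np.int32(27), [217.33, 169.0], [214, 166, 8, 7]), (np.int32(17), [243.53, 184.47], [237, 183, 14, 6]), (np.int32(10), [254.3, 195.5], [252, 191, 4, 10]), (np.int32(36), [271.83, 221.64], [268, 218, 8, 8])]
disc ((244.45675659179688, 196.4974365234375), (82.93798065185547, 83.98636627197266), 104.5126724243164) [[ 0.50226182 -0.01283261  0.006     ]]
red [[0.5866, -0.0481, 0.006], [0.4224, 0.021, 0.006]]
blk [[0.5668, 0.0535, 0.006], [0.5311, -0.0099, 0.006], [0.5053, -0.036, 0.006], [0.4444, -0.0785, 0.006]]
```

View pics/c1.png

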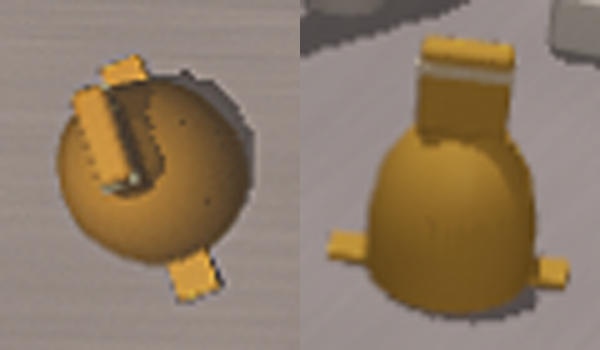

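The crop shows a gold dome with its tab and two lugs, so the choice is confirmed. In top pixels the lug tips are at about (122,177) and (138,224), and the tab top is at about (118.5,192).

Run:
```python
from h import *
f=lambda P:np.round(P,4).tolist()
L=plane('top',[[121.8,177],[137.6,223.6]],0.005);d=L[0]-L[1];print('lugs top',f(L),f(L.mean(0)),np.degrees(np.arctan2(d[1],d[0])),np.linalg.norm(d))
L=plane('scene',[[275.9,158.5],[323.2,164]],0.004);d=L[0]-L[1];print('lugs scene',f(L),f(L.mean(0)),np.degrees(np.arctan2(d[1],d[0])),np.linalg.norm(d))
print('tab top',f(plane('top',[[118.3,191.7]],.126)))
# tab top ridge ends and centre in scene: crop (425..515, 38..55)
print('tab scene',f(plane('scene',[[270+168/5-.5,110+46/5-.5]],.126)))
P=plane('top',[[98+87/5-.5,165+90/5-.5],[98+119/5-.5,165+183/5-.5]],.126);d=P[0]-P[1];print(f(P),np.degrees(np.arctan2(d[1],d[0])),np.linalg.norm(d))
s=cv2.imread('pics/s0.png');hsv=cv2.cvtColor(s,cv2.COLOR_BGR2HSV)
red=(((hsv[...,0]<6)|(hsv[...,0]>174))&(hsv[...,1]>150)&(hsv[...,2]>120)).astype(np.uint8)
blk=((hsv[...,2]<60)&(hsv[...,1]<110)).astype(np.uint8)
for nm,m in(('r',red),('b',blk)):
    k=m*0;k[190:260,192:296]=m[190:260,192:296]
    n,l,st,ce=cv2.connectedComponentsWithStats(k)
    for i in range(1,n):
        if st[i,4]>8: print(nm,st[i,4],ce[i].round(1),f(plane('scene',[ce[i]],.006)))
print(f(proj('scene',[[.5045,-.013,.006],[.5045,-.013,.082]])),f(proj('top',[[.5045,-.013,.082]])))
t=cv2.imread('pics/t0.png');
print(f(proj('top',ctrl.get_obs()['eef_pos'])))
```

```text
lugs top [[0.5411, 0.282, 0.005], [0.4306, 0.2367, 0.005]] [0.4858, 0.2594, 0.005] 22.261360982993427 0.11946381981796002
lugs scene [[0.4328, 0.2378, 0.004], [0.5415, 0.2855, 0.004]] [0.4872, 0.2617, 0.004] -156.3251087113788 0.11866920210799468
tab top [[0.4854, 0.2581, 0.126]]
tab scene [[0.4865, 0.2601, 0.126]]
[[0.5051, 0.2669, 0.126], [0.4654, 0.2502, 0.126]] 22.805035167464425 0.043067038882194715
r 41 [267.5 250.3] [[0.586, -0.046, 0.006]]
b 20 [285.  218.4] [[0.5668, 0.055, 0.006]]
b 28 [201.  230.9] [[0.444, -0.0777, 0.006]]
[[242.9078, 224.9], [243.1947, 196.8837]] [[245.3349, 190.0452]]
[[-53.1077, 349.2786]]
```

```bash
cat >> h.py <<'E'
from scipy.spatial.transform import Rotation as R
def go(p,yaw):
    "shift (cm) and turn (6 deg) in present tool axes to TCP p with tool x at yaw deg, pointing down"
    o=ctrl.get_obs();w,x,y,z=o['eef_rot'];A=R.from_quat([x,y,z,w])
    a=np.radians(yaw);B=R.from_matrix(np.array([[np.cos(a),np.sin(a),0],[np.sin(a),-np.cos(a),0],[0,0,-1]]).T)
    print('t',round(o['time_s'],2),'pos',o['eef_pos'].round(4),'yaw',np.degrees(np.arctan2(*A.apply([1,0,0])[[1,0]])).round(2),'F',o['wrist_force'].round(1),'op',round(o['opening'],3),'gf',round(o['grasp_force'],1))
    print('xyz',(A.inv().apply(np.array(p)-o['eef_pos'])*100).round(2),'dr',(np.degrees((A.inv()*B).as_rotvec())/6).round(2))
E
python3 -c "
from h import *
go([.486,.2595,.20],203)"
```

```text
t 0.1 pos [0.1481 0.5551 0.2495] yaw 165.06 F [ 0.4 -0.5 -0.7] op 1.0 gf 0.0
xyz [-40.28 -19.84   4.97] dr [-0.01 -0.01 -6.32]
```

send_rows:
  dr:
    - [0,0,-0.8]
    - [0,0,-1.6]
    - [0,0,-2.4]
    - [0,0,-3.2]
    - [0,0,-4.0]
    - [0,0,-4.8]
    - [0,0,-5.6]
    - [0,0,-6.3]
  xyz:
    - [-5,-2.5,0.6]
    - [-10,-5,1.2]
    - [-15,-7.5,1.9]
    - [-20,-10,2.5]
    - [-25.2,-12.4,3.1]
    - [-30.2,-14.9,3.7]
    - [-35.3,-17.4,4.4]
    - [-40.3,-19.8,5]
  jaw: [100,100,100,100,100,100,100,100]

```text
time_s: 1.1
eef_pos: [0.4875, 0.2588, 0.1997]
eef_rot: [-0.0, -0.199, 0.98, 0.0]
wrist_force: [0.5, 0.6, 0.9]
opening: 1.001
grasp_force: 0.0
```

```bash
python3 -c "
from h import *
go([.486,.2595,.107],203)
b=snap('scene','s1.png');a=snap('top','t1.png')
A=np.hstack([cv2.resize(b[60:220,220:380,::-1],(400,400)),cv2.resize(a[120:280,60:220,::-1],(400,400))])
cv2.imwrite('pics/c2.png',A)"
```

```text
t 1.1 pos [0.4875 0.2588 0.1997] yaw -157.01 F [0.5 0.6 0.9] op 1.001 gf 0.0
xyz [0.11 0.12 9.27] dr [ 0.   -0.01 -0.  ]
```

View pics/c2.png

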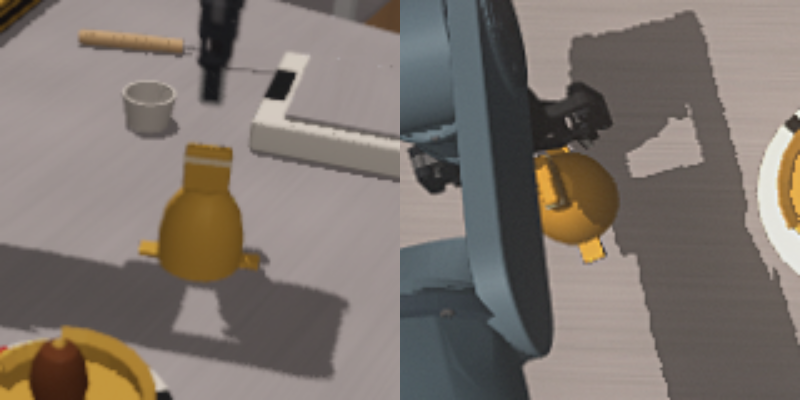

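The gripper hangs above the gold tab with the fingers in line across it (scene crop, tab at about (208,165)). Going down and gripping.

send_rows:
  dr:
    - [0,0,0]
    - [0,0,0]
    - [0,0,0]
    - [0,0,0]
    - [0,0,0]
    - [0,0,0]
    - [0,0,0]
    - [0,0,0]
  xyz:
    - [0.1,0.1,1.5]
    - [0.1,0.1,3.5]
    - [0.1,0.1,5.5]
    - [0.1,0.1,7.5]
    - [0.1,0.1,9]
    - [0.1,0.1,9.3]
    - [0.1,0.1,9.3]
    - [0.1,0.1,9.3]
  jaw: [100,100,100,100,80,60,40,20]

```text
time_s: 2.2
eef_pos: [0.4858, 0.2612, 0.1081]
eef_rot: [0.001, -0.198, 0.98, 0.0]
wrist_force: [1.1, 0.4, 0.5]
opening: 0.208
grasp_force: 0.0
```

send_rows:
  dr:
    - [0,0,0]
    - [0,0,0]
    - [0,0,0]
    - [0,0,0]
    - [0,0,0]
    - [0,0,0]
    - [0,0,0]
    - [0,0,0]
  xyz:
    - [0,0,0]
    - [0,0,0]
    - [0,0,0]
    - [0,0,0]
    - [0,0,0]
    - [0,0,0]
    - [0,0,0]
    - [0,0,0]
  jaw: [0,0,0,0,0,0,0,0]

```text
time_s: 3.2
eef_pos: [0.4859, 0.261, 0.108]
eef_rot: [0.001, -0.198, 0.98, 0.0]
wrist_force: [-0.2, -1.0, 5.7]
opening: 0.183
grasp_force: 60.2
```

```bash
python3 -c "
from h import *
go([.486,.2595,.23],203)
go([.505,-.0125,.23],227.2)"
```

```text
t 3.2 pos [0.4859 0.261  0.108 ] yaw -157.15 F [-0.2 -1.   5.7] op 0.183 gf 60.2
xyz [  0.03  -0.14 -12.2 ] dr [-0.    0.01 -0.02]
t 3.2 pos [0.4859 0.261  0.108 ] yaw -157.15 F [-0.2 -1.   5.7] op 0.183 gf 60.2
xyz [  8.84 -25.95 -12.2 ] dr [-0.    0.01 -4.06]
```

send_rows:
  dr:
    - [0,0,0]
    - [0,0,0]
    - [0,0,0]
    - [0,0,0]
    - [0,0,0]
    - [0,0,0]
    - [0,0,0]
    - [0,0,0]
  xyz:
    - [0,0,-0.7]
    - [0,0,-2]
    - [0,0,-4]
    - [0,0,-6]
    - [0,0,-8]
    - [0,0,-10]
    - [0,0,-11.5]
    - [0,0,-12.2]
  jaw: [0,0,0,0,0,0,0,0]

```text
time_s: 4.2
eef_pos: [0.4856, 0.261, 0.2305]
eef_rot: [0.001, -0.198, 0.98, 0.0]
wrist_force: [0.4, 0.9, -1.6]
opening: 0.176
grasp_force: 59.1
```

```bash
python3 -c "
from h import *
go([.505,-.0125,.23],227.2)"
```

```text
t 4.2 pos [0.4856 0.261  0.2305] yaw -157.14 F [ 0.4  0.9 -1.6] op 0.176 gf 59.1
xyz [  8.83 -25.96   0.04] dr [-0.    0.01 -4.06]
```

send_rows:
  dr:
    - [0,0,-0.4]
    - [0,0,-1]
    - [0,0,-1.6]
    - [0,0,-2.2]
    - [0,0,-2.8]
    - [0,0,-3.4]
    - [0,0,-3.8]
    - [0,0,-4.06]
  xyz:
    - [0.7,-2,0]
    - [2,-6,0]
    - [3.5,-10.2,0]
    - [5,-14.6,0]
    - [6.4,-18.8,0]
    - [7.6,-22.5,0]
    - [8.5,-25,0]
    - [8.8,-26,0]
  jaw: [0,0,0,0,0,0,0,0]

```text
time_s: 5.2
eef_pos: [0.5048, -0.0145, 0.2288]
eef_rot: [-0.0, -0.4, 0.917, 0.0]
wrist_force: [0.4, 1.0, -1.7]
opening: 0.179
grasp_force: 59.1
```

send_rows:
  dr:
    - [0,0,0]
    - [0,0,0]
    - [0,0,0]
    - [0,0,0]
    - [0,0,0]
    - [0,0,0]
    - [0,0,0]
    - [0,0,0]
  xyz:
    - [0,0,0]
    - [0,0,0]
    - [0,0,0]
    - [0,0,0]
    - [0,0,0]
    - [0,0,0]
    - [0,0,0]
    - [0,0,0]
  jaw: [0,0,0,0,0,0,0,0]

```text
time_s: 6.2
eef_pos: [0.5052, -0.0129, 0.2293]
eef_rot: [0.0, -0.4, 0.916, -0.0]
wrist_force: [0.2, -0.3, -1.4]
opening: 0.179
grasp_force: 59.1
```

```bash
python3 -c "
from h import *
go([.505,-.0125,.118],227.2)
b=snap('scene','s2.png');a=snap('top','t2.png')
A=np.hstack([cv2.resize(b[110:270,165:325,::-1],(400,400)),cv2.resize(a[120:280,165:325,::-1],(400,400))])
cv2.imwrite('pics/c3.png',A)"
```

```text
t 6.2 pos [ 0.5052 -0.0129  0.2293] yaw -132.79 F [ 0.2 -0.3 -1.4] op 0.179 gf 59.1
xyz [-0.02  0.04 11.13] dr [-0.  0.  0.]
```

View pics/c3.png

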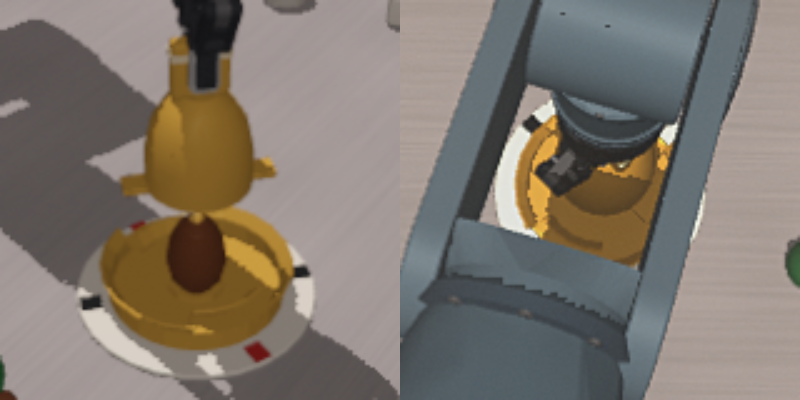

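The gold shell hangs above the upright egg, with its lugs in line with the black marks (scene crop: lugs (123,185) and (273,167), black marks (92,302) and (302,271)). Checking its centring against the prediction.

Run:
```python
from h import *
a=np.radians(47.2);c=np.array([.505,-.0125]);u=np.array([np.cos(a),np.sin(a)])*.06
z=.2293-.108+.004
p=proj('scene',[[*(c-u),z],[*(c+u),z]]);print(((p-[165,110]+.5)*2.5).round(1))
P=plane('scene',[[165+123/2.5-.5,110+185/2.5-.5],[165+273/2.5-.5,110+167/2.5-.5]],z);print(P.round(4),P.mean(0))
# egg: lateral check in both original views (dark brown blob)
for n,f,roi in(('scene','s2.png',(225,195,40,40)),('top','t0.png',(230,178,32,32))):
    im=cv2.imread('pics/'+f);h=cv2.cvtColor(im,cv2.COLOR_BGR2HSV);x,y,w,hh=roi
    m=((h[...,2]<110)&(h[...,1]>120)&(h[...,0]<12)).astype(np.uint8)[y:y+hh,x:x+w]
    k,l,st,ce=cv2.connectedComponentsWithStats(m);i=1+st[1:,4].argmax()
    print(n,st[i],ce[i]+[x,y],plane(n,[ce[i]+[x,y]],.046 if n=='scene' else .055).round(4))
```

```text
[[121.5 185.1]
 [272.9 165.3]]
[[ 0.4651 -0.0557  0.1253]
 [ 0.547   0.0297  0.1253]] [ 0.50603582 -0.01301586  0.1253    ]
scene [  7   2  23  30 507] [243.13017751 211.75345168] [[ 0.5068 -0.0161  0.046 ]]
top [  9   7  14  17 122] [245.04918033 192.14754098] [[ 0.5044 -0.013   0.055 ]]
```

send_rows:
  dr:
    - [0,0,0]
    - [0,0,0]
    - [0,0,0]
    - [0,0,0]
    - [0,0,0]
    - [0,0,0]
    - [0,0,0]
    - [0,0,0]
  xyz:
    - [0,0,0.8]
    - [0,0,1.8]
    - [0,0,2.8]
    - [0,0,3.8]
    - [0,0,4.8]
    - [0,0,5.8]
    - [0,0,6.8]
    - [0,0,7.5]
  jaw: [0,0,0,0,0,0,0,0]

```text
time_s: 7.3
eef_pos: [0.505, -0.0128, 0.1535]
eef_rot: [-0.0, -0.401, 0.916, 0.0]
wrist_force: [0.7, 0.6, -1.2]
opening: 0.18
grasp_force: 59.1
```

send_rows:
  dr:
    - [0,0,0]
    - [0,0,0]
    - [0,0,0]
    - [0,0,0]
    - [0,0,0]
    - [0,0,0]
    - [0,0,0]
    - [0,0,0]
  xyz:
    - [0,0,0.4]
    - [0,0,0.8]
    - [0,0,1.2]
    - [0,0,1.6]
    - [0,0,2.0]
    - [0,0,2.4]
    - [0,0,2.8]
    - [0,0,3.1]
  jaw: [0,0,0,0,0,0,0,0]

```text
time_s: 8.3
eef_pos: [0.5051, -0.0129, 0.123]
eef_rot: [-0.0, -0.4, 0.916, 0.0]
wrist_force: [0.9, -0.2, -0.1]
opening: 0.175
grasp_force: 59.1
```

```bash
python3 -c "
from h import *
go([.505,-.0125,.118],227.2)
b=snap('scene','s3.png')
cv2.imwrite('pics/c4.png',cv2.resize(b[130:270,175:315,::-1],(560,560)))"
```

```text
t 8.3 pos [ 0.5051 -0.0129  0.123 ] yaw -132.78 F [ 0.9 -0.2 -0.1] op 0.175 gf 59.1
xyz [-0.02  0.03  0.5 ] dr [ 0. -0.  0.]
```

View pics/c4.png

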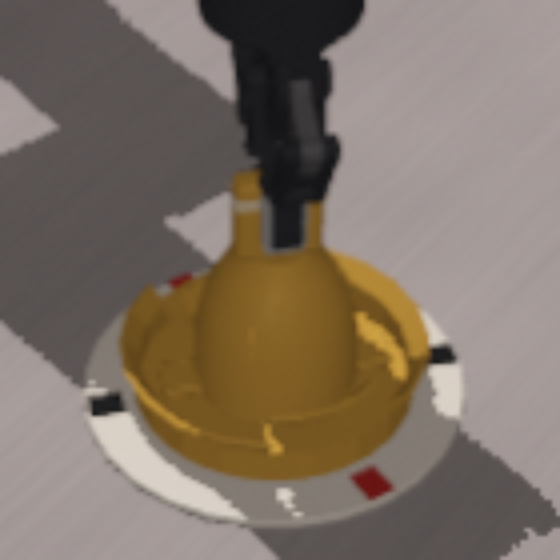

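The shell is in the base over the egg, upright, with no contact yet, 5 mm above home. Lowering gently.

send_rows:
  dr:
    - [0,0,0]
    - [0,0,0]
    - [0,0,0]
    - [0,0,0]
    - [0,0,0]
    - [0,0,0]
    - [0,0,0]
    - [0,0,0]
  xyz:
    - [0,0,0.1]
    - [0,0,0.2]
    - [0,0,0.3]
    - [0,0,0.4]
    - [0,0,0.45]
    - [0,0,0.5]
    - [0,0,0.5]
    - [0,0,0.5]
  jaw: [0,0,0,0,0,0,0,0]

```text
time_s: 9.35
eef_pos: [0.5052, -0.0129, 0.1183]
eef_rot: [0.0, -0.4, 0.916, -0.0]
wrist_force: [0.6, -0.2, -0.6]
opening: 0.18
grasp_force: 59.1
```

send_rows:
  dr:
    - [0,0,0]
    - [0,0,0]
    - [0,0,0]
    - [0,0,0]
    - [0,0,0]
    - [0,0,0]
    - [0,0,0]
    - [0,0,0]
  xyz:
    - [0,0,0.03]
    - [0,0,0.06]
    - [0,0,0.09]
    - [0,0,0.1]
    - [0,0,0.1]
    - [0,0,0.1]
    - [0,0,0.1]
    - [0,0,0.1]
  jaw: [0,0,0,0,0,0,0,0]

```text
time_s: 10.35
eef_pos: [0.5053, -0.0131, 0.118]
eef_rot: [0.0, -0.401, 0.916, -0.0]
wrist_force: [-2.6, -0.6, 6.6]
opening: 0.18
grasp_force: 60.4
```

Contact came at 0.118, which is the home height. Easing off half a millimetre and twisting clockwise (+z of the tool).

send_rows:
  dr:
    - [0,0,0.3]
    - [0,0,1]
    - [0,0,1.8]
    - [0,0,2.6]
    - [0,0,3.4]
    - [0,0,4.2]
    - [0,0,5]
    - [0,0,5.8]
  xyz:
    - [0,0,-0.07]
    - [0,0,-0.07]
    - [0,0,-0.07]
    - [0,0,-0.07]
    - [0,0,-0.07]
    - [0,0,-0.07]
    - [0,0,-0.07]
    - [0,0,-0.07]
  jaw: [0,0,0,0,0,0,0,0]

```text
time_s: 11.35
eef_pos: [0.5052, -0.0125, 0.118]
eef_rot: [0.0, -0.106, 0.994, 0.0]
wrist_force: [-0.0, 0.1, 1.9]
opening: 0.177
grasp_force: 59.5
```

```bash
python3 -c "
from h import *
go([.505,-.0125,.118],157.2)"
```

```text
t 11.35 pos [ 0.5052 -0.0125  0.118 ] yaw -167.79 F [-0.   0.1  1.9] op 0.177 gf 59.5
xyz [ 0.02  0.01 -0.  ] dr [0.01 0.   5.84]
```

send_rows:
  dr:
    - [0,0,0.8]
    - [0,0,1.7]
    - [0,0,2.6]
    - [0,0,3.5]
    - [0,0,4.3]
    - [0,0,5.1]
    - [0,0,5.6]
    - [0,0,5.85]
  xyz:
    - [0,0,0]
    - [0,0,0]
    - [0,0,0]
    - [0,0,0]
    - [0,0,0]
    - [0,0,0]
    - [0,0,0]
    - [0,0,0]
  jaw: [0,0,0,0,0,0,0,0]

```text
time_s: 12.35
eef_pos: [0.5054, -0.0127, 0.118]
eef_rot: [0.0, 0.197, 0.98, 0.0]
wrist_force: [-0.4, 1.1, 0.6]
opening: 0.179
grasp_force: 59.4
```

send_rows:
  dr:
    - [0,0,0]
    - [0,0,0]
    - [0,0,0]
    - [0,0,0]
    - [0,0,0]
    - [0,0,0]
    - [0,0,0]
    - [0,0,0]
  xyz:
    - [0,0,0]
    - [0,0,0]
    - [0,0,0]
    - [0,0,0]
    - [0,0,0]
    - [0,0,0]
    - [0,0,0]
    - [0,0,0]
  jaw: [0,0,0,0,0,0,0,0]

```text
time_s: 13.35
eef_pos: [0.5052, -0.0129, 0.118]
eef_rot: [0.0, 0.197, 0.98, -0.0]
wrist_force: [1.4, 0.3, 1.3]
opening: 0.182
grasp_force: 59.4
```

```bash
python3 -c "
from h import *
go([.505,-.0125,.118],157.2)
b=snap('scene','s4.png')
cv2.imwrite('pics/c5.png',cv2.resize(b[130:270,175:315,::-1],(560,560)))"
```

```text
t 13.35 pos [ 0.5052 -0.0129  0.118 ] yaw 157.32 F [1.4 0.3 1.3] op 0.182 gf 59.4
xyz [0.04 0.03 0.  ] dr [0.   0.   0.02]
```

View pics/c5.png

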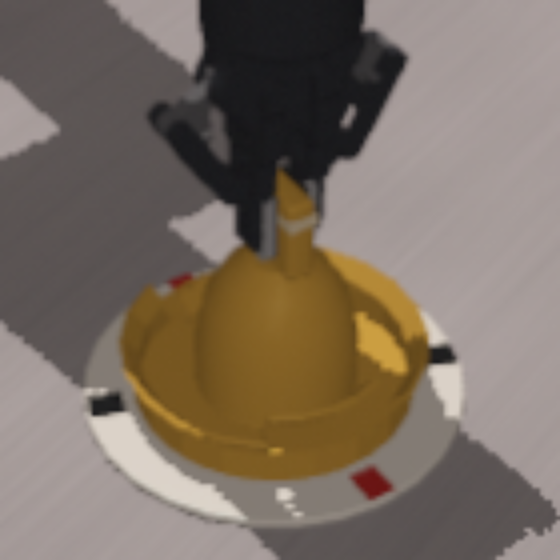

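The tab is now in line with the red marks at crop (180,282) and (372,482), and the shell is fully down. Releasing and rising.

send_rows:
  dr:
    - [0,0,0]
    - [0,0,0]
    - [0,0,0]
    - [0,0,0]
    - [0,0,0]
    - [0,0,0]
    - [0,0,0]
    - [0,0,0]
  xyz:
    - [0,0,0]
    - [0,0,0]
    - [0,0,0]
    - [0,0,0]
    - [0,0,0]
    - [0,0,0]
    - [0,0,0]
    - [0,0,0]
  jaw: [20,25,32,40,50,65,80,80]

```text
time_s: 14.4
eef_pos: [0.5052, -0.0129, 0.118]
eef_rot: [0.0, 0.197, 0.98, -0.0]
wrist_force: [0.2, -0.6, 0.1]
opening: 0.802
grasp_force: 0.0
```

send_rows:
  dr:
    - [0,0,0]
    - [0,0,0]
    - [0,0,0]
    - [0,0,0]
    - [0,0,0]
    - [0,0,0]
    - [0,0,0]
    - [0,0,0]
  xyz:
    - [0,0,-0.5]
    - [0,0,-1.5]
    - [0,0,-3]
    - [0,0,-5]
    - [0,0,-7.5]
    - [0,0,-10]
    - [0,0,-12.5]
    - [0,0,-15]
  jaw: [80,80,80,80,80,80,80,80]

```text
time_s: 15.4
eef_pos: [0.5053, -0.0129, 0.2702]
eef_rot: [0.001, 0.197, 0.98, -0.0]
wrist_force: [-0.3, -0.5, -0.3]
opening: 0.801
grasp_force: 0.0
```

```bash
python3 -c "
from h import *
go([.45,.35,.27],157.2)"
```

```text
t 15.4 pos [ 0.5053 -0.0129  0.2702] yaw 157.32 F [-0.3 -0.5 -0.3] op 0.801 gf 0.0
xyz [19.09 31.35 -0.  ] dr [0.   0.01 0.02]
```

Moving clear so the top camera can see.

send_rows:
  dr:
    - [0,0,0]
    - [0,0,0]
    - [0,0,0]
    - [0,0,0]
    - [0,0,0]
    - [0,0,0]
    - [0,0,0]
    - [0,0,0]
  xyz:
    - [1.5,2.5,0]
    - [4.5,7.5,0]
    - [7.5,12.5,0]
    - [10.5,17.5,0]
    - [13.5,22.5,0]
    - [16.5,27,0]
    - [18.5,30.3,0]
    - [19,31,0]
  jaw: [80,80,80,80,80,80,80,80]

```text
time_s: 16.4
eef_pos: [0.4487, 0.3486, 0.2691]
eef_rot: [0.0, 0.195, 0.981, 0.0]
wrist_force: [0.1, -1.1, -0.6]
opening: 0.801
grasp_force: 0.0
```

```bash
python3 -c "
from h import *
b=snap('scene','s5.png');a=snap('top','t5.png')
A=np.hstack([cv2.resize(b[140:260,185:305,::-1],(400,400)),cv2.resize(a[145:245,195:295,::-1],(400,400))])
cv2.imwrite('pics/c6.png',A)
u=np.radians(-22.8);d=np.array([np.cos(u),np.sin(u)])*.022;c=np.array([.505,-.0127])
print(((proj('top',[[*(c-d),.136],[*(c+d),.136]])-[195,145]+.5)*4).round(0),((proj('scene',[[*(c-d),.136],[*(c+d),.136]])-[185,140]+.5)*400/120).round(0))"
```

```text
[[188. 201.]
 [222. 126.]] [[177. 100.]
 [218. 139.]]
```

View pics/c6.png

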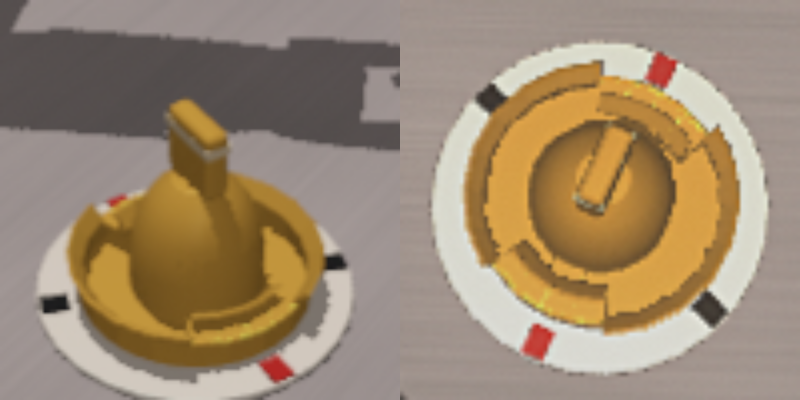

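The shell sits home and upright. Its tab runs from about (591,203) to (622,126) in the top crop, as predicted for the red marks, and the lugs are under the flanges. Handing in.

```bash
python3 -c "
from h import *
print(ctrl.hand_in())"
```

```text
the job is handed in; nothing more can be done
None
```

The gold shell is fully home over the egg, twisted clockwise until its tab lines up with the red marks, and released. I left the brown shell and the green egg alone and handed the job in at about 16.5 s; the egg was upright when the shell went over it but is hidden inside now, and the hand-in gave no verdict.

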